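# Check a salvaged brake pedal

### The job

The pedal unit with the red pad came off a scrapped forklift and must be checked before resale: press its red pad all the way down to its stop, hold it there for about a second, then let it come all the way back up and move clear. Leave the pedal with the blue pad unpressed.

Things in the scene. Friction and masses are not known exactly. Their poses are not given: they have to be found in the camera images.
- red_pad (a point): Top centre of the ribbed red pad, 70 x 70 mm, on a spring pedal hinged to a dark steel foot (250 x 130 x 12 mm) fixed to the bench. It moves with the pedal: at rest 113 mm above the bench, sloping 26 deg, free edge high, roughly facing the robot; at the stop 64 mm, 4 deg. Axes: z out of the pad, x along the pedal to the hinge. The level hinge axis (along y) lies 140 mm along +x and 14 mm along -z.
- red_pedal (a joint): Angle of the pedal with the red pad: 0 = fully up (at rest), 0.38 rad = down on its stop. Growing values lower the pad. The spring brings it back up by itself: at the pad's centre about 4 N to start moving it and about 12 N at the stop.
- blue_pad (a point): The same point and axes on a second pedal unit of the same size and shape but with a blue pad, fixed to the bench to the left or right of the first. Not to be pressed.
- blue_pedal (a joint): Angle of the pedal with the blue pad: 0 = fully up, 0.38 rad = down on its stop.

How it is judged:
On the way:
1. the red pedal is held down at its stop (within 0.08 rad, about 11 mm at the pad) for 0.7 s (value of joint red_pedal above 0.3 rad), for 0.7 s.
At the end, for the whole second after the job is handed in: After having been held down, the red pedal is fully up again (within 0.05 rad) and the blue pedal is fully up too (within 0.05 rad) (value of joint each of red_pedal, blue_pedal below 0.05 rad); the robot touches nothing.
It fails at once if the blue pedal is pressed (by more than 0.1 rad) (value of joint blue_pedal above 0.1 rad).
It also fails if it takes over 30 s, if anything falls off the work surface, if the arm or the gripper's body presses on something with over 40 N, if the wrist force passes 120 N, or if a joint passes its speed limit or range.

### The arm

A 6-joint arm with a two-finger parallel gripper is mounted at the origin on the work surface. World frame = base frame: x ahead of the robot, y to its left, z up, the work surface at z = 0. Lengths are in m, angles in rad, forces in N, time in s.
With the tool pointing down it reaches from about 0.35 to 0.975 m from the base axis. Payload 4.9 kg.
Tool frame: the origin (TCP) lies at the very end of the fingers, on their centre line; the grasp point (between the pads) lies 19 mm behind it; z points along the fingers, y is the direction in which the jaws open and shut (so a half turn about z gives the same grasp; the last joint's range is limited). The gripper opens to 85 mm and grips with 20 to 120 N. Pads are 22 mm wide; open, the fingers measure 114 mm over their backs; the gripper's body (76 mm by 85 mm) begins 54 mm behind the grasp point. The pads swing forward as they close: fully open they stand 13 mm farther back than shut.
Start: joints at [-1.249, 0.053, 1.613, -0, 1.476, -0.119], TCP at [0.267, -0.565, 0.231] pointing down, gripper open.
Joint ranges: [-3.01, 3.01], [-1.01, 2.22], [0.06, 2.58], [-1.02, 4.17], [0.09, 2.62], [-3.14, 3.14]. Speed limits (rad/s): [2.57, 2.57, 3.14, 3.14, 3.14, 3.14].

### API

Orientations are given as a unit quaternion [w, x, y, z].
In Python, from plant import state, eyes, job_done gives the robot as it stands.
- The arm moves only by the tool apply_moves, never from a script. Its argument "commands" is a list of rows, each an object with "linear": the shift along the tool's x, y, z in m, a list of three; "delta_rot": the turn, a rotation vector about the tool's x, y, z in degrees, a list of three; "fingers": the closure in counts, from 0 (fully open) to 255 (shut). In form: [{"linear": [x, y, z], "delta_rot": [wx, wy, wz], "fingers": fingers}, ...]. A call has exactly 8 rows; each row is the pose to reach, as a shift and turn from the pose commanded when the call began, along the tool's axes at that moment; what a row does not reach only later rows make up. A row lasts 1/10 s, in which the tool goes at most 50 mm and 8.59 degrees, less where a joint would pass 70% of its speed; a pose out of reach is approached as far as the arm can. A call with a gripper value outside its range is refused whole. The fingers move at their own pace and stop on an object; the grip force is fixed at half the most. Time passes only in rows, so rows that repeat a pose let the fingers close, or fill a call up. It gives the time, the measured TCP pose, the force and the opening at its end, in the units of the state.
- state(): the state, without advancing time (a new reading comes with each control period).
- eyes.grab_frame(name): name is "scene" or "top" or "wrist"; returns the picture (384x512x3 uint8, red, green, blue); there is no depth.
- eyes.camera_params(name): a dict with "fx", "fy", "cx", "cy" (pixels), "position" and "rotation" of the camera in the world; the wrist camera has in their place "T_tool_cam" (4x4, takes a point from camera to tool coordinates, whose origin is the TCP and whose axes are the flange's). Camera axes: x right, y down, z forward; pixel columns grow to the right and rows downward; lengths in m; the calibration is good to about 2 mm. The wrist camera is an equidistant fisheye: a pixel r from the principal point sees the ray r / f radians off the axis. A picture is of the moment at which its call begins: read the wrist's pose just before it. camera_params takes no time and is no camera call.
- job_done(): hands the job in, once; it reports no verdict.
The state is a dict: "time": time; "joint_pos": joint angles; "joint_vel": joint speeds; "joint_efforts": joint torques, N m; "tool_pos": TCP position; "tool_rot": TCP orientation; "contact_force": force on the tool from outside, world axes, zero at the start; "ft_torque": the same for the moment, N m; "gripper_width": opening from 0.0 (shut) to 1.0 (fully open).
Only numpy, scipy, OpenCV 4.12 (cv2) and the standard library are available. Lean on these libraries where they do the work, as an engineer would, in place of code of your own. Each camera call takes 0.05 s, during which the arm holds its last target.

## Working session

There is one attempt and no reset: what is moved stays moved. The work goes in short steps, Python scripts to look and compute and a tool call to move; the robot and the scene stay as the last step left them, time stands still between calls to the robot, and variables do not carry over. Pictures are saved under pics/ and viewed, and the job is handed in when it is done.

Besides the shell and the picture viewer there is one more tool, called after ">>>" by a JSON object that holds its "method" and its "body", one argument or row to a line. apply_moves: Moves the arm, as the interface text tells. Its arguments: {"type":"object","properties":{"commands":{"type":"array","items":{"type":"object","properties":{"linear":{"type":"array","items":{"type":"number"}},"delta_rot":{"type":"array","items":{"type":"number"}},"fingers":{"type":"number"}}}}},"required":["commands"]}

```bash
mkdir -p pics; python3 - <<'E'
from plant import state, eyes
import cv2
s=state();print(s)
for n in("scene","top"):
    im=eyes.grab_frame(n);cv2.imwrite(f"pics/{n}1.png",im[:,:,::-1]);print(eyes.camera_params(n))
E
```

```text
{'time': 0.0, 'joint_pos': array([-1.24898926e+00,  5.33620384e-02,  1.61431938e+00, -9.30005965e-06,
        1.47598302e+00, -1.18981084e-01]), 'joint_vel': array([ 0.00156034, -0.00221186,  0.00056505, -0.00095809, -0.0008802 ,
        0.00020135]), 'joint_efforts': array([ 1.96744768e-03, -3.93663061e+01, -3.70178103e+01, -1.74291796e-05,
        6.93736816e-03,  5.70820660e-06]), 'tool_pos': array([ 0.26646591, -0.56465414,  0.23004464]), 'tool_rot': array([-1.03010424e-03,  9.75810754e-01,  2.18614499e-01, -1.09478152e-04]), 'contact_force': array([-0.69708672, -0.74788248, -1.04836444]), 'ft_torque': array([ 0.0277889 , -0.05614942,  0.04618696]), 'gripper_width': 1.001752560536903}
{'fx': 376.2939053820097, 'fy': 376.2939053820097, 'cx': 259.8131997118383, 'cy': 194.29807231886917, 'position': array([1.18924635, 0.29209106, 0.66045672]), 'rotation': array([-0.21842983,  0.47337848,  0.77150589, -0.36466408])}
{'fx': 488.51776600969873, 'fy': 488.51776600969873, 'cx': 247.89686423753443, 'cy': 190.37655826071983, 'position': array([ 0.35418266, -0.02374775,  1.26164438]), 'rotation': array([-0.08049507,  0.70742202, -0.69792078,  0.07733832])}
```

View pics/scene1.png

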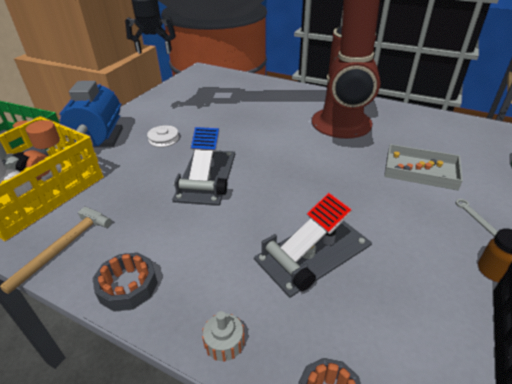

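View pics/top1.png

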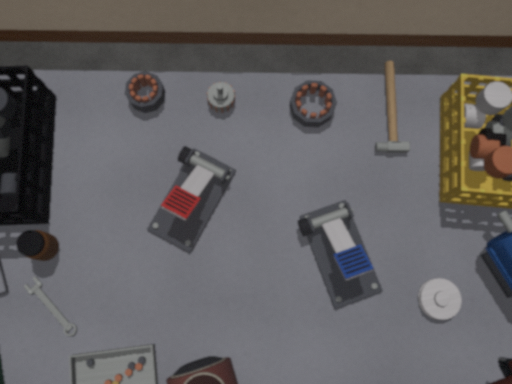

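Both units are visible. In the top view the red pad is at about (181,202) and the blue pad at about (353,262). In the scene view the red pad is at about (329,212). Next I'll segment and triangulate them.

```bash
cat > h.py <<'E'
import numpy as np,cv2
from plant import state,eyes
from scipy.spatial.transform import Rotation as R
def q(w): return R.from_quat([w[1],w[2],w[3],w[0]])
def ray(p,uv):
    return q(p['rotation']).apply([(uv[0]-p['cx'])/p['fx'],(uv[1]-p['cy'])/p['fy'],1])
def proj(p,X):
    c=q(p['rotation']).inv().apply(np.atleast_2d(X)-p['position'])
    return np.c_[p['cx']+p['fx']*c[:,0]/c[:,2],p['cy']+p['fy']*c[:,1]/c[:,2]]
E
python3 - <<'E'
from h import *
from scipy.optimize import least_squares
wins={'red':{'top':(150,240,160,240),'scene':(290,370,185,245)},'blue':{'top':(325,385,235,290),'scene':(180,225,118,158)}}
P={n:eyes.camera_params(n) for n in('scene','top')}
for col in wins:
    rect={}
    for n in P:
        im=cv2.imread(f"pics/{n}1.png").astype(int);b,g,r=im[...,0],im[...,1],im[...,2]
        m=(r>g+50)&(r>b+50) if col=='red' else (b>r+45)&(b>g+25)
        a,c,d,e=wins[col][n];mm=np.zeros_like(m);mm[d:e,a:c]=m[d:e,a:c]
        mm=cv2.morphologyEx(mm.astype(np.uint8),cv2.MORPH_CLOSE,np.ones((5,5)))
        pts=np.argwhere(mm)[:,::-1].astype(np.float32)
        hull=cv2.convexHull(pts);M=cv2.moments(hull);rect[n]=(M['m10']/M['m00'],M['m01']/M['m00'])
        print(col,n,rect[n],cv2.boxPoints(cv2.minAreaRect(pts)).round(1).tolist())
        p=P[n];d=ray(p,rect[n]);t=(.113-p['position'][2])/d[2];print(' z=.113:',p['position']+t*d)
        rect[n]=(rect[n],hull)
    A=[];bb=[]
    for n in P:
        d=ray(P[n],rect[n][0]);d/=np.linalg.norm(d);Q=np.eye(3)-np.outer(d,d);A.append(Q);bb.append(Q@P[n]['position'])
    X=np.linalg.lstsq(np.vstack(A),np.hstack(bb),rcond=None)[0];print(' tri',X)
    # yaw fit by second moments of hull fill -> compare model quad area mask IoU
    def quad(x,y,yaw):
        s=np.radians(26);xa=np.array([np.cos(s)*np.cos(yaw),np.cos(s)*np.sin(yaw),-np.sin(s)]);ya=np.array([-np.sin(yaw),np.cos(yaw),0])
        return [np.array([x,y,.113])+.035*(i*xa+j*ya) for i,j in((-1,-1),(-1,1),(1,1),(1,-1))]
    def cost(v):
        k=0
        for n in P:
            A=np.zeros((384*4,512*4),np.uint8);B=A.copy()
            cv2.fillPoly(A,[np.round(rect[n][1]*4+2).astype(int)],1);cv2.fillPoly(B,[np.round(proj(P[n],quad(*v))*4+2).astype(int)],1)
            k+=1-(A&B).sum()/(A|B).sum()
        return k
    from scipy.optimize import minimize
    best=min((minimize(cost,[X[0],X[1],y0],method='Nelder-Mead',options=dict(initial_simplex=np.array([[X[0],X[1],y0],[X[0]+.01,X[1],y0],[X[0],X[1]+.01,y0],[X[0],X[1],y0+.3]]))) for y0 in np.arange(-3,3.2,.5)),key=lambda r:r.fun)
    print(' fit',best.x,np.degrees(best.x[2]),best.fun)
E
```

```text
red scene (328.3589743589743, 211.560989010989) [[306.0, 213.0], [330.5, 188.5], [351.0, 209.0], [326.5, 233.5]]
 z=.113: [0.59006641 0.14563086 0.113     ]
red top (180.47679924242422, 201.4604640151515) [[160.8000030517578, 205.3000030517578], [172.60000610351562, 183.0], [199.89999389648438, 197.5], [188.10000610351562, 219.6999969482422]]
 z=.113: [0.58602847 0.14466097 0.113     ]
 tri [0.58668491 0.14495994 0.1099644 ]
 fit [ 0.58725241  0.14471755 -0.4612329 ] -26.426698561155003 0.07780385634771914
blue scene (204.58073654390935, 137.83915643689014) [[190.6999969482422, 147.89999389648438], [191.8000030517578, 126.0], [218.3000030517578, 127.4000015258789], [217.10000610351562, 149.3000030517578]]
 z=.113: [ 0.45401611 -0.26313544  0.113     ]
blue top (353.07766990291265, 260.97367853290183) [[333.6000061035156, 253.89999389648438], [363.1000061035156, 242.6999969482422], [372.70001220703125, 268.0], [343.20001220703125, 279.20001220703125]]
 z=.113: [ 0.44976801 -0.26447805  0.113     ]
 tri [ 0.45022092 -0.26545848  0.11023636]
 fit [ 0.45136283 -0.26437476  0.36458605] 20.889241817955313 0.09639324636647517
```

The red pad is at (0.587, 0.145) with z about 0.11, which agrees with the 113 mm given. The hinge direction is -26°. I'll travel above the bench with the fingers shutting, pass the blue unit high, and stop over the red pad.

>>> {"method": "apply_moves", "body": {
  "commands": [
    {"linear":[0.015,-0.013,-0.01],"delta_rot":[0,0,0],"fingers":255},
    {"linear":[0.05,-0.042,-0.02],"delta_rot":[0,0,0],"fingers":255},
    {"linear":[0.085,-0.072,-0.03],"delta_rot":[0,0,0],"fingers":255},
    {"linear":[0.12,-0.102,-0.03],"delta_rot":[0,0,0],"fingers":255},
    {"linear":[0.155,-0.132,-0.03],"delta_rot":[0,0,0],"fingers":255},
    {"linear":[0.19,-0.162,-0.03],"delta_rot":[0,0,0],"fingers":255},
    {"linear":[0.225,-0.192,-0.03],"delta_rot":[0,0,0],"fingers":255},
    {"linear":[0.26,-0.222,-0.03],"delta_rot":[0,0,0],"fingers":255}
  ]
}}

```text
time: 0.9
tool_pos: [0.4073, -0.2516, 0.2609]
tool_rot: [-0.0, 0.976, 0.218, -0.0]
contact_force: [1.4, -0.8, 0.2]
gripper_width: 0.001
```

>>> {"method": "apply_moves", "body": {
  "commands": [
    {"linear":[0.035,-0.03,0],"delta_rot":[0,0,0],"fingers":255},
    {"linear":[0.07,-0.06,0],"delta_rot":[0,0,0],"fingers":255},
    {"linear":[0.105,-0.09,0],"delta_rot":[0,0,0],"fingers":255},
    {"linear":[0.14,-0.12,0],"delta_rot":[0,0,0],"fingers":255},
    {"linear":[0.175,-0.15,0],"delta_rot":[0,0,0],"fingers":255},
    {"linear":[0.21,-0.18,0],"delta_rot":[0,0,0],"fingers":255},
    {"linear":[0.245,-0.21,0],"delta_rot":[0,0,0],"fingers":255},
    {"linear":[0.28,-0.24,0],"delta_rot":[0,0,0],"fingers":255}
  ]
}}

```text
time: 1.7
tool_pos: [0.5581, 0.085, 0.2608]
tool_rot: [0.0, 0.976, 0.219, -0.0]
contact_force: [-0.1, 0.2, -0.3]
gripper_width: -0.001
```

```bash
python3 - <<'E'
from h import *
s=state();print(s['time'],s['tool_pos'],s['tool_rot'],s['contact_force'],s['gripper_width'])
print(q(s['tool_rot']).inv().apply(np.array([.585,.146,.140])-s['tool_pos']))
for n in("scene","top"):
    cv2.imwrite(f"pics/{n}2.png",eyes.grab_frame(n)[:,:,::-1])
E
```

```text
1.7 [0.55810745 0.08497506 0.26084119] [ 2.14100075e-05  9.75775608e-01  2.18773613e-01 -2.63453755e-04] [-0.10383399  0.16225159 -0.29466737] -0.0007797613083220276
[ 0.05043602 -0.0436928   0.12081802]
```

>>> {"method": "apply_moves", "body": {
  "commands": [
    {"linear":[0.02,-0.018,0.02],"delta_rot":[0,0,-8],"fingers":255},
    {"linear":[0.04,-0.035,0.04],"delta_rot":[0,0,-16],"fingers":255},
    {"linear":[0.05,-0.044,0.06],"delta_rot":[0,0,-24],"fingers":255},
    {"linear":[0.05,-0.044,0.08],"delta_rot":[0,0,-32],"fingers":255},
    {"linear":[0.05,-0.044,0.1],"delta_rot":[0,0,-38],"fingers":255},
    {"linear":[0.05,-0.044,0.11],"delta_rot":[0,0,-38],"fingers":255},
    {"linear":[0.05,-0.044,0.11],"delta_rot":[0,0,-38],"fingers":255},
    {"linear":[0.05,-0.044,0.11],"delta_rot":[0,0,-38],"fingers":255}
  ]
}}

```text
time: 2.6
tool_pos: [0.5846, 0.1438, 0.1519]
tool_rot: [0.0, 0.852, 0.524, 0.0]
contact_force: [-0.3, 1.0, 1.7]
gripper_width: -0.001
```

```bash
python3 - <<'E'
from h import *
s=state();print(s['time'],s['tool_pos'],s['tool_rot'],s['contact_force'],s['gripper_width'])
a,b=[eyes.grab_frame(n)[:,:,::-1] for n in("scene","wrist")]
cv2.imwrite("pics/c3.png",cv2.resize(np.hstack([a[100:340,220:420],b[:,:][72:312,100:420]]),None,fx=1.5,fy=1.5))
E
```

```text
2.6 [0.58459915 0.14380936 0.15187609] [1.26661142e-04 8.51971006e-01 5.23588908e-01 2.12227177e-04] [-0.28982848  0.96003788  1.68229886] -0.0012717007312336597
```

View pics/c3.png

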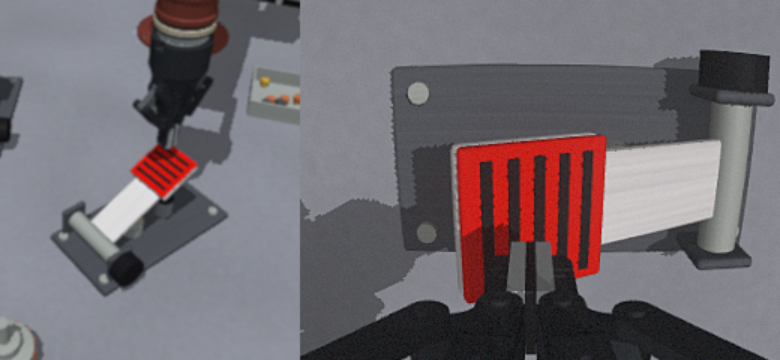

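The fingers are shut and centred over the red pad, and the wrist view confirms they are aligned with the pedal. Pressing down now.

>>> {"method": "apply_moves", "body": {
  "commands": [
    {"linear":[0,0,0.012],"delta_rot":[0,0,0],"fingers":255},
    {"linear":[0,0,0.024],"delta_rot":[0,0,0],"fingers":255},
    {"linear":[0,0,0.034],"delta_rot":[0,0,0],"fingers":255},
    {"linear":[0,0,0.042],"delta_rot":[0,0,0],"fingers":255},
    {"linear":[0,0,0.05],"delta_rot":[0,0,0],"fingers":255},
    {"linear":[0,0,0.056],"delta_rot":[0,0,0],"fingers":255},
    {"linear":[0,0,0.06],"delta_rot":[0,0,0],"fingers":255},
    {"linear":[0,0,0.06],"delta_rot":[0,0,0],"fingers":255}
  ]
}}

```text
time: 3.5
tool_pos: [0.5851, 0.1446, 0.0922]
tool_rot: [-0.0, 0.851, 0.524, 0.001]
contact_force: [-2.4, -0.4, 8.9]
gripper_width: -0.002
```

```bash
python3 - <<'E'
from h import *
s=state();print(s['time'],s['tool_pos'],s['contact_force'],s['ft_torque'])
a,b=[eyes.grab_frame(n)[:,:,::-1] for n in("scene","wrist")]
cv2.imwrite("pics/c4.png",cv2.resize(np.hstack([a[100:340,220:420],b[:,:][72:312,100:420]]),None,fx=1.5,fy=1.5))
E
```

```text
3.5 [0.58505127 0.14462413 0.09220152] [-2.3732643  -0.41795144  8.92942278] [ 0.12465897  0.3481171  -0.02343421]
```

View pics/c4.png

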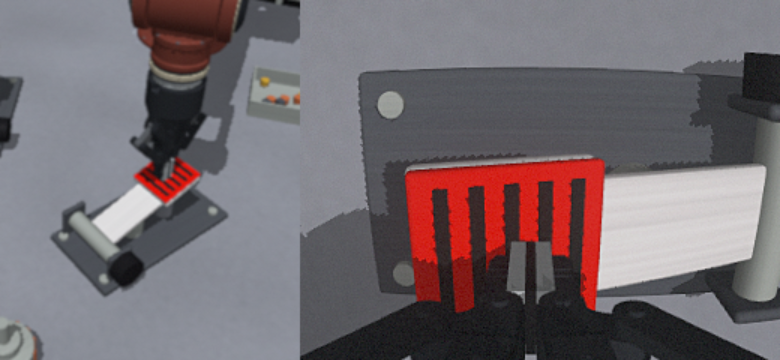

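The tips are on the pad, the pedal is partly down, and the force of 9 N fits the spring. Continuing to the stop.

>>> {"method": "apply_moves", "body": {
  "commands": [
    {"linear":[0,0,0.006],"delta_rot":[0,0,0],"fingers":255},
    {"linear":[0,0,0.012],"delta_rot":[0,0,0],"fingers":255},
    {"linear":[0,0,0.017],"delta_rot":[0,0,0],"fingers":255},
    {"linear":[0,0,0.021],"delta_rot":[0,0,0],"fingers":255},
    {"linear":[0,0,0.024],"delta_rot":[0,0,0],"fingers":255},
    {"linear":[0,0,0.026],"delta_rot":[0,0,0],"fingers":255},
    {"linear":[0,0,0.027],"delta_rot":[0,0,0],"fingers":255},
    {"linear":[0,0,0.027],"delta_rot":[0,0,0],"fingers":255}
  ]
}}

```text
time: 4.4
tool_pos: [0.5835, 0.1461, 0.0658]
tool_rot: [-0.002, 0.851, 0.524, -0.0]
contact_force: [-7.9, 5.1, 14.2]
gripper_width: 0.001
```

```bash
python3 - <<'E'
from h import *
s=state();print(s['time'],s['tool_pos'],s['contact_force'],s['ft_torque'])
a,b=[eyes.grab_frame(n)[:,:,::-1] for n in("scene","wrist")]
cv2.imwrite("pics/c5.png",cv2.resize(np.hstack([a[100:340,220:420],b[:,:][72:312,100:420]]),None,fx=1.5,fy=1.5))
E
```

```text
4.4 [0.58345714 0.14605229 0.06582082] [-7.89652169  5.06156163 14.18226326] [ 0.80262912  1.5468317  -0.05884947]
```

View pics/c5.png

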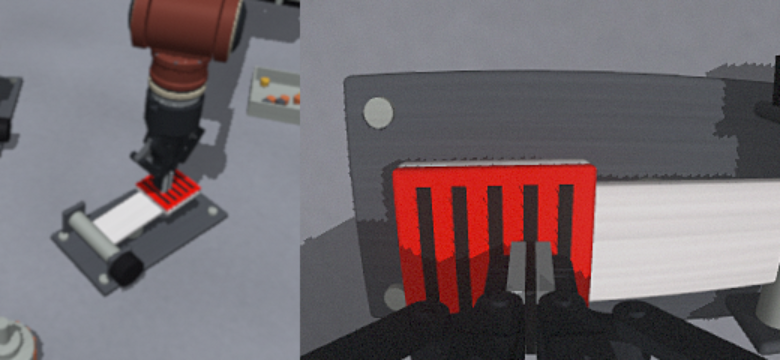

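The tip is at 66 mm, 2–3 mm above the stop. I'll push slightly further and hold there.

>>> {"method": "apply_moves", "body": {
  "commands": [
    {"linear":[0,0,0.002],"delta_rot":[0,0,0],"fingers":255},
    {"linear":[0,0,0.004],"delta_rot":[0,0,0],"fingers":255},
    {"linear":[0,0,0.004],"delta_rot":[0,0,0],"fingers":255},
    {"linear":[0,0,0.004],"delta_rot":[0,0,0],"fingers":255},
    {"linear":[0,0,0.004],"delta_rot":[0,0,0],"fingers":255},
    {"linear":[0,0,0.004],"delta_rot":[0,0,0],"fingers":255},
    {"linear":[0,0,0.004],"delta_rot":[0,0,0],"fingers":255},
    {"linear":[0,0,0.004],"delta_rot":[0,0,0],"fingers":255}
  ]
}}

```text
time: 5.3
tool_pos: [0.5841, 0.1458, 0.063]
tool_rot: [-0.002, 0.851, 0.524, -0.0]
contact_force: [-9.8, 4.1, 17.4]
gripper_width: 0.001
```

>>> {"method": "apply_moves", "body": {
  "commands": [
    {"linear":[0,0,0.002],"delta_rot":[0,0,0],"fingers":255},
    {"linear":[0,0,0.002],"delta_rot":[0,0,0],"fingers":255},
    {"linear":[0,0,0.002],"delta_rot":[0,0,0],"fingers":255},
    {"linear":[0,0,0.002],"delta_rot":[0,0,0],"fingers":255},
    {"linear":[0,0,0.002],"delta_rot":[0,0,0],"fingers":255},
    {"linear":[0,0,0.002],"delta_rot":[0,0,0],"fingers":255},
    {"linear":[0,0,0.002],"delta_rot":[0,0,0],"fingers":255},
    {"linear":[0,0,0.002],"delta_rot":[0,0,0],"fingers":255}
  ]
}}

```text
time: 6.1
tool_pos: [0.5841, 0.1459, 0.0627]
tool_rot: [-0.002, 0.851, 0.525, -0.0]
contact_force: [-13.5, 3.7, 27.0]
gripper_width: -0.002
```

```bash
python3 - <<'E'
from h import *
s=state();print(s['time'],s['tool_pos'],s['contact_force'],s['ft_torque'])
a,b=[eyes.grab_frame(n)[:,:,::-1] for n in("scene","wrist")]
cv2.imwrite("pics/c6.png",cv2.resize(np.hstack([a[100:340,220:420],b[:,:][72:312,100:420]]),None,fx=1.5,fy=1.5))
E
```

```text
6.1 [0.58410773 0.14590855 0.0626802 ] [-13.52887208   3.67214975  26.95466201] [ 0.54231764  2.65104799 -0.01431411]
```

View pics/c6.png

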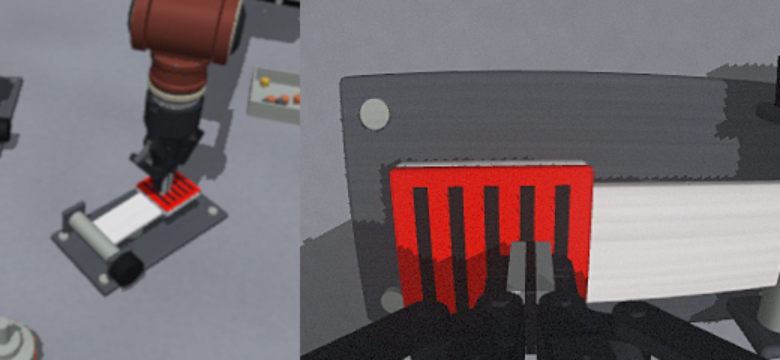

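The pedal is on the stop: the force rose from 17 to 27 N with no further travel. It has been held for over 1 s, so I'll release smoothly and lift clear.

>>> {"method": "apply_moves", "body": {
  "commands": [
    {"linear":[0,0,-0.006],"delta_rot":[0,0,0],"fingers":255},
    {"linear":[0,0,-0.014],"delta_rot":[0,0,0],"fingers":255},
    {"linear":[0,0,-0.024],"delta_rot":[0,0,0],"fingers":255},
    {"linear":[0,0,-0.036],"delta_rot":[0,0,0],"fingers":255},
    {"linear":[0,0,-0.05],"delta_rot":[0,0,0],"fingers":255},
    {"linear":[0,0,-0.065],"delta_rot":[0,0,0],"fingers":255},
    {"linear":[0,0,-0.085],"delta_rot":[0,0,0],"fingers":255},
    {"linear":[0,0,-0.11],"delta_rot":[0,0,0],"fingers":255}
  ]
}}

```text
time: 7.0
tool_pos: [0.5823, 0.1442, 0.1667]
tool_rot: [-0.002, 0.851, 0.524, -0.002]
contact_force: [0.3, 0.4, 0.2]
gripper_width: 0.002
```

>>> {"method": "apply_moves", "body": {
  "commands": [
    {"linear":[0,0,-0.02],"delta_rot":[0,0,0],"fingers":255},
    {"linear":[0,0,-0.04],"delta_rot":[0,0,0],"fingers":255},
    {"linear":[0,0,-0.06],"delta_rot":[0,0,0],"fingers":255},
    {"linear":[0,0,-0.075],"delta_rot":[0,0,0],"fingers":255},
    {"linear":[0,0,-0.08],"delta_rot":[0,0,0],"fingers":255},
    {"linear":[0,0,-0.08],"delta_rot":[0,0,0],"fingers":255},
    {"linear":[0,0,-0.08],"delta_rot":[0,0,0],"fingers":255},
    {"linear":[0,0,-0.08],"delta_rot":[0,0,0],"fingers":255}
  ]
}}

```text
time: 7.8
tool_pos: [0.5837, 0.1441, 0.2466]
tool_rot: [-0.001, 0.851, 0.524, -0.001]
contact_force: [0.3, -0.1, -0.2]
gripper_width: -0.001
```

```bash
python3 - <<'E'
from h import *
s=state();print(s['time'],s['tool_pos'],s['contact_force'])
a,b=[eyes.grab_frame(n)[:,:,::-1] for n in("scene","wrist")]
o=cv2.imread("pics/scene1.png")
cv2.imwrite("pics/c7.png",cv2.resize(np.hstack([o[100:310,160:420],a[100:310,160:420]]),None,fx=1.5,fy=1.5))
E
```

```text
7.8 [0.58365515 0.14405727 0.24663145] [ 0.29416259 -0.08499479 -0.15448667]
```

View pics/c7.png

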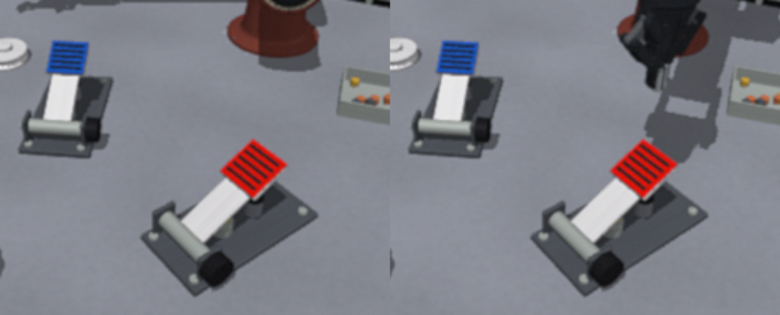

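Both pads look the same as in the first picture (red at its rest position, blue untouched), and the arm is about 13 cm clear with zero force.

```bash
python3 -c "
from plant import job_done
print(job_done())"
```

```text
the job is handed in; nothing more can be done
None
```

I pressed the red pedal to its stop with the fingers shut and held it there for about 1.5 s. I then let it come back up, lifted clear and handed the job in at about 7.9 s on the robot's clock; no verdict was reported.

- **At the stop:** the tip ended at 62.7 mm, where the pad should be at about 63 mm. Force rose from 17 to 27 N with no further travel, so the pedal was on its stop.
- **At the end:** the red pad looked the same as in the first picture, so it is back at rest. The blue pedal was never touched. The tool was about 13 cm above the red pad with force readings near zero.
- **Measurement difference:** triangulation put both pads at 110 mm high against the 113 mm given, roughly the calibration error. No check failed.

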